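# Sort the ink tins by heft

## Robot

A 7-joint arm with a two-finger parallel gripper is mounted at the origin on the work surface. World frame = base frame: x ahead of the robot, y to its left, z up, the work surface at z = 0. Lengths are in m, angles in rad, forces in N, time in s.
With the tool pointing down it reaches from about 0.4 to 0.875 m from the base axis. Payload 19.3 kg.
Tool frame: the origin (TCP) lies midway between the tips of the shut fingers; the grasp point (between the pads) lies 19 mm behind it; z points along the fingers, y is the direction in which the jaws open and shut (so a half turn about z gives the same grasp; the last joint's range is limited). The gripper opens to 85 mm and grips with 20 to 120 N. Pads are 22 mm wide; open, the fingers measure 114 mm over their backs; the gripper's body (76 mm by 85 mm) begins 54 mm behind the grasp point. The pads swing forward as they close: fully open they stand 13 mm farther back than shut.
Start: joints at [-1.293, 0.521, -0.036, 1.599, 0.021, 1.021, -0.113], TCP at [0.213, 0.588, 0.231] pointing down, gripper open.
Joint ranges: [-2.91, 2.91], [-0.3, 2.13], [-1.5, 1.42], [0.17, 2.43], [-1.26, 4.41], [0.16, 1.93], [-2.52, 2.52]. Speed limits (rad/s): [1.89, 1.89, 2.39, 2.39, 3.01, 3.01, 3.01].

## Interface

Orientations are given as [roll, pitch, yaw] about the fixed x, y, z axes, in that order (R = Rz(yaw) Ry(pitch) Rx(roll)).
In Python, from workcell import bot, eyes gives the robot as it stands. The module is installed in compiled form; this text tells all that it offers.
- The arm moves only by the shell command python3 -m jog 'ROWS' [FORCE]. ROWS is JSON, a list of rows, each an object with "delta_pos": the shift along the world's x, y, z in mm, a list of three; "spin": the turn about the world's z in rad; "claw": the closure, from 0 (fully open) to 1 (shut). In form: [{"delta_pos": [tx, ty, tz], "spin": spin, "claw": claw}, ...]. A call has 1 to 8 rows; each row is the pose to reach, as a shift and turn from the pose measured when the call began; what a row does not reach only later rows make up. A row lasts 1/10 s, in which the tool goes at most 50 mm and 8.59 degrees, less where a joint would pass 70% of its speed; a pose out of reach is approached as far as the arm can. A call with a gripper value outside its range is refused whole. The fingers move at their own pace and stop on an object; FORCE is the grip in N (left out, the last holds). Time passes only in rows, so rows that repeat a pose let the fingers close. It gives the time, the measured TCP pose, the force and the opening at its end, in the units of the state.
- bot.observe(): the state, without advancing time (a new reading comes with each control period).
- eyes.grab_frame(name): name is "scene" or "top"; returns the picture (480x640x3 uint8, blue, green, red); there is no depth.
- eyes.camera_params(name): a dict with "fx", "fy", "cx", "cy" (pixels), "origin" and "attitude" of the camera in the world. Camera axes: x right, y up, looking along -z (the intrinsics and any distortion apply to the point x, -y, -z); pixel columns grow to the right and rows downward; lengths in m; the calibration is good to about 2 mm. A picture is of the moment at which its call begins. camera_params takes no time and is no camera call.
- bot.job_done(): hands the job in, once; it reports no verdict.
The state is a dict: "clock": time; "qpos": joint angles; "qd": joint speeds; "joint_efforts": joint torques, N m; "position": TCP position; "tool_rot": TCP orientation; "force": force on the tool from outside, world axes, zero at the start; "moment": the same for the moment, N m; "grip_width": finger opening in m.
Only numpy, scipy, OpenCV 4.12 (cv2) and the standard library are available. Lean on these libraries where they do the work, as an engineer would, in place of code of your own. Each camera call takes 0.05 s, during which the arm holds its last target. There are 200 camera calls.

## Task

Three sealed ink tins stand about the bench: heft each one to tell whether it is full or nearly empty, then store it upright in the grey two-lane tin rack, full tins in the left lane and nearly empty ones in the right lane (left and right as seen from the robot). Each lane used must be closed up from the back: its first tin pushed fully home under the keeper bar against the back stop, and any second tin up against the first. Do not tip a tin over, and leave the other things on the bench where they are.

Things in the scene. Friction and masses are not known exactly. Their poses are not given: they have to be found in the camera images.
- tin_a_center (a point): one of three sealed metal ink tins that look exactly alike: cylinder 66 mm across, 90 mm tall, standing on the bench. Either full (0.48 to 0.62 kg in all) or nearly empty (0.13 to 0.19 kg in all); nothing outside shows which, it is drawn afresh each time, and one or two of the three are full. This point is its centre, half-way up (45 mm above its underside).
- tin_b_center (a point): one of three sealed metal ink tins that look exactly alike: cylinder 66 mm across, 90 mm tall, standing on the bench. Either full (0.48 to 0.62 kg in all) or nearly empty (0.13 to 0.19 kg in all); nothing outside shows which, it is drawn afresh each time, and one or two of the three are full. This point is its centre, half-way up (45 mm above its underside).
- tin_c_center (a point): one of three sealed metal ink tins that look exactly alike: cylinder 66 mm across, 90 mm tall, standing on the bench. Either full (0.48 to 0.62 kg in all) or nearly empty (0.13 to 0.19 kg in all); nothing outside shows which, it is drawn afresh each time, and one or two of the three are full. This point is its centre, half-way up (45 mm above its underside).
- tin_a: the same tin as point tin_a_center; origin at the centre of its underside, z up its axis.
- tin_b: the same tin as point tin_b_center; origin at the centre of its underside, z up its axis.
- tin_c: the same tin as point tin_c_center; origin at the centre of its underside, z up its axis.
- rack: grey sheet-steel tin rack, fixed. Origin: centre of its base plate, on the bench; x points in along the lanes, away from the robot, to the back stop; y left, z up. Base 210 mm (x) by 206 mm (y), its top 4 mm above the bench. Two lanes 76 mm wide inside, centre lines at y = +50 mm (left, full tins) and -50 mm (right, nearly empty). Lanes are open above except for the keeper bar.
- left_apron (a point): a point on top of the base plate on the left lane's centre line, at rack x = -68 mm: where a tin stands on the open apron (x = -105 to -35 mm) clear of the lane walls before it is pushed in. Walls 3 mm thick, tops 38 mm above the bench, run from x = -35 mm to the stop; flared wings of the same height widen the mouth to 94 mm at x = -60 mm. Axes as the rack's.
- right_apron (a point): the same point for the right lane, with the same walls and flared mouth. A tin pushed at or below half its height slides along without tipping; it takes under 6 N, about 10 N when it pushes another before it.
- left_home (a point): axis of a tin pushed fully home in the left lane, on top of the base plate: rack x = +67 mm, y = +50 mm. The stop's face is at x = +100 mm and is 45 mm tall. A second tin touching the first from the front has its axis at x = +1 mm.
- right_home (a point): the same point for the right lane (y = -50 mm).
- keeper_bar (a point): middle of the 8 mm keeper bar that crosses both lanes at rack x = +85 mm, axis 115 mm above the bench, on a flat post at each side (y = +/-101 mm, 122 mm tall). Tins slide under it; it keeps them from being let down from above at the home position.
- roller: ink roller with a wooden handle, about 170 mm long and 124 mm wide, lying on the ink slab. Not part of the job: it must stay where it is.
- baren: round wooden rubbing pad 112 mm across with a strap handle, 36 mm tall, lying on the ink slab. Not part of the job: it must stay where it is.
- jar: brown lidded jar 64 mm across, 105 mm tall. Not part of the job: it must stay where it is.
- gouge_1: wood-handled lino gouge 140 mm long lying on the bench among the tins, about 26 mm tall. Not part of the job: it must stay where it is.
- gouge_2: a second such gouge, between the tins on the robot's side. Not part of the job: it must stay where it is.
- tape: roll of yellow tape 90 mm across, 22 mm tall, lying flat. Not part of the job: it must stay where it is.
- knife: palette knife 190 mm long, lying on the ink slab. Not part of the job: it must stay where it is.
Things that resemble listed ones, but are neither listed nor needed, are in the scene too. Leave any pink or turquoise look-alike of the tin_b alone.

How it is judged:
By the outcome, as a careful person would: the job done as asked, in the order asked, and still so for the second after the job is handed in, with the robot touching nothing.
It also fails if it takes over 72 s, if anything falls off the work surface, if the arm or the gripper's body presses on something with over 40 N, if the wrist force passes 120 N, or if a joint passes its speed limit or range.

## Working session

There is one attempt and no reset: what is moved stays moved. The work goes in short steps, Python scripts to look and compute and a shell command to move; the robot and the scene stay as the last step left them, time stands still between calls to the robot, and variables do not carry over. Pictures are saved under pics/ and viewed, about 8 in all and at most 12, crops included, and the job is handed in when it is done.

```bash
mkdir -p pics
python3 - <<'E'
from workcell import bot, eyes
import cv2
for n in("scene","top"):
    cv2.imwrite(f"pics/{n}0.png",eyes.grab_frame(n)); print(n,eyes.camera_params(n))
print(bot.observe())
E
```

```text
scene {'fx': 471.4707475308416, 'fy': 471.4707475308416, 'cx': 311.34578752552574, 'cy': 246.55217742671948, 'origin': array([ 1.11717839, -0.14325069,  1.09487937]), 'attitude': array([0.55862829, 0.01377324, 1.23786566])}
top {'fx': 479.732660954528, 'fy': 479.732660954528, 'cx': 316.4355744878483, 'cy': 237.1630287359341, 'origin': array([0.45542876, 0.03272497, 1.2841563 ]), 'attitude': array([ 0.06882436,  0.01615798, -1.56591573])}
{'clock': 0.1, 'qpos': array([-1.29321735,  0.52194351, -0.03635202,  1.59995322,  0.0211796 ,
        1.02111799, -0.11280599]), 'qd': array([-0.00088663, -0.00115797, -0.00073396, -0.00213244, -0.00036506,
        0.00079719, -0.00112382]), 'joint_efforts': array([ 3.52415089e-03, -9.28478551e+01,  1.98391534e+00, -3.70526969e+01,
        1.81482697e-02,  5.33021157e-03,  3.70880355e-05]), 'position': array([0.21291436, 0.58728447, 0.23078901]), 'tool_rot': array([-3.14055536e+00,  4.40141416e-05,  2.79380742e+00]), 'force': array([-1.29262311,  0.18041414,  0.75172205]), 'moment': array([ 0.01361137, -0.02407102, -0.04423213]), 'grip_width': 0.08521726400152321}
```

View pics/scene0.png

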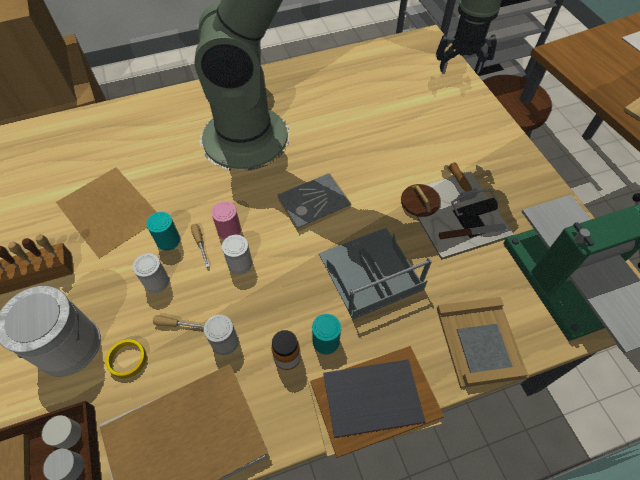

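View pics/top0.png

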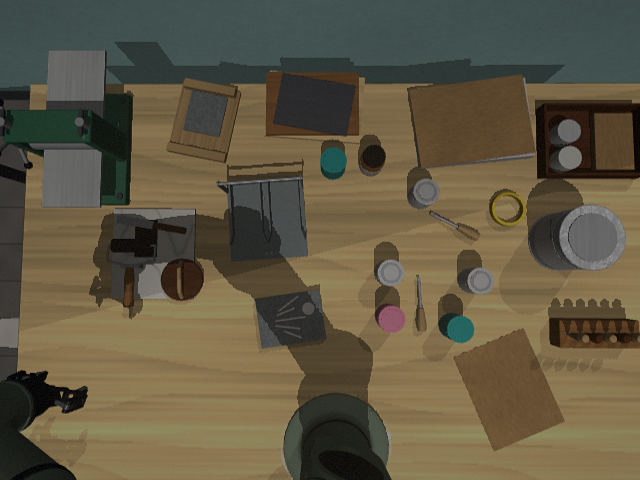

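Scene 0 and top 0 show three grey tins standing on the bench, at top-view pixels A(425,191), B(390,272) and C(480,280). The grey cans at (567,130) and (565,158) are inside a wooden tray, so they aren't "standing on the bench". The pink (391,318) and turquoise (460,328), (333,160) ones are look-alikes to leave alone. The rack is at about (265,218), open towards the robot. I'll confirm this in an enlarged crop.

```bash
cat > h.py <<'E'
import numpy as np, cv2
from scipy.spatial.transform import Rotation as Ro
from workcell import bot, eyes
def ray(n,u,v):
    p=eyes.camera_params(n); d=np.array([(u-p['cx'])/p['fx'],-(v-p['cy'])/p['fy'],-1])
    return p['origin'],Ro.from_euler('xyz',p['attitude']).apply(d)
def onz(n,u,v,z):
    o,d=ray(n,u,v); return o+d*(z-o[2])/d[2]
def proj(n,P):
    p=eyes.camera_params(n); c=Ro.from_euler('xyz',p['attitude']).inv().apply(np.array(P)-p['origin'])
    return p['cx']+p['fx']*c[0]/-c[2], p['cy']-p['fy']*c[1]/-c[2]
def tri(n1,u1,n2,u2):
    o1,d1=ray(n1,*u1);o2,d2=ray(n2,*u2)
    s=np.linalg.lstsq(np.c_[d1,-d2],o2-o1,rcond=None)[0]
    a,b=o1+d1*s[0],o2+d2*s[1]; return (a+b)/2,np.linalg.norm(a-b)
E
python3 - <<'E'
from h import *
t=cv2.imread('pics/top0.png');s=cv2.imread('pics/scene0.png')
a=cv2.resize(t[160:310,350:550],(400,300),interpolation=2)
b=cv2.resize(t[150:270,210:330],(300,300),interpolation=2)
c=cv2.resize(s[190:370,110:290],(300,300),interpolation=2)
d=cv2.resize(s[220:330,310:440],(400,338),interpolation=2)[:300]
cv2.imwrite('pics/crop1.png',np.vstack([np.hstack([a,b]),np.hstack([d,c])]))
for z in(0,.09):print([onz('top',*p,z).round(3) for p in[(425,191),(390,272),(480,280)]])
E
```

```text
[array([ 0.67 , -0.238,  0.   ]), array([ 0.452, -0.143,  0.   ]), array([ 0.432, -0.381,  0.   ])]
[array([ 0.654, -0.219,  0.09 ]), array([ 0.452, -0.13 ,  0.09 ]), array([ 0.433, -0.352,  0.09 ])]
```

View pics/crop1.png

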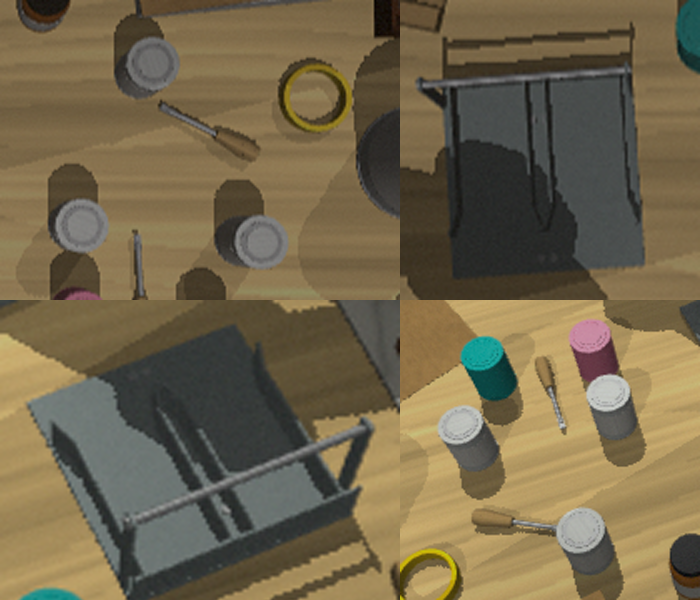

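The crop confirms three plain grey tins on the bench among the gouges, with the rack mouth towards the robot. Next I'll measure the lids and rack across both views.

Run:
```python
from h import *
P=[]
def lid(n,g):
    im=cv2.imread(f'pics/{n}0.png'); hsv=cv2.cvtColor(im,cv2.COLOR_BGR2HSV)
    m=((hsv[...,1]<45)&(hsv[...,2]>(130 if n=='top' else 170))).astype(np.uint8)
    k=np.zeros_like(m); cv2.circle(k,g,20,1,-1); m=cv2.morphologyEx(m*k,cv2.MORPH_CLOSE,np.ones((5,5)))
    c=max(cv2.findContours(m,0,1)[0],key=cv2.contourArea); return cv2.fitEllipse(cv2.convexHull(c))
for nm,a,b in[('A',(425,191),(219,327)),('B',(390,272),(236,245)),('C',(480,280),(147,265))]:
    e=lid('top',a);f=lid('scene',b)
    print(nm,np.round(e[0]+e[1],1),np.round(f[0]+f[1],1),*[np.round(x,4) for x in tri('top',e[0],'scene',f[0])], onz('top',*e[0],.09).round(4))
R={'FL':((232,260.8),(387,228.1)),'FR':((308,256),(319.7,254.1)),'barL':((220,183.2),(430.2,260.6)),'barR':((302,177.2),(351.3,292.1))}
for k,(a,b) in R.items(): print(k,*[np.round(x,4) for x in tri('top',a,'scene',b)])
FL=onz('top',232,260.8,.004);FR=onz('top',308,256,.004);L=onz('top',220,183.2,.119);Rr=onz('top',302,177.2,.119)
FL2=onz('scene',387,228.1,.004);FR2=onz('scene',319.7,254.1,.004)
print(FL,FR,L,Rr,FL2,FR2)
print('others bench', [(k,onz('top',*p,z).round(3)) for k,p,z in [('pink',(391,318),.09),('turq',(460,328),.09),('turq2',(333,158),.09),('jar',(373,155),.105),('g1tip',(431,211),.01),('g1',(470,235),.02),('g2tip',(418,276),.01),('g2',(421,325),.02)]])
```

```text
Traceback (most recent call last):
ValueError: max() iterable argument is empty
```

```bash
cat > m.py <<'E'
from h import *
def lid(n,g,im):
    r=22; y0,x0=g[1]-r,g[0]-r
    c=cv2.cvtColor(im[y0:y0+2*r,x0:x0+2*r],cv2.COLOR_BGR2HSV).astype(int)
    m=(c[...,1]<60)&(c[...,2]>0.82*np.percentile(c[r-6:r+6,r-6:r+6,2],70))
    m=cv2.morphologyEx(m.astype(np.uint8),cv2.MORPH_CLOSE,np.ones((5,5)))
    _,L,S,_=cv2.connectedComponentsWithStats(m); m=(L==1+S[1:,4].argmax()).astype(np.uint8)
    e=cv2.fitEllipse(cv2.convexHull(max(cv2.findContours(m,0,1)[0],key=cv2.contourArea)))
    return (e[0][0]+x0,e[0][1]+y0),e[1]
E
python3 - <<'E'
from m import *
for nm,a,b in[('A',(425,191),(219,327)),('B',(390,272),(236,245)),('C',(480,280),(147,265))]:
    e=lid('top',a,cv2.imread('pics/top0.png'));f=lid('scene',b,cv2.imread('pics/scene0.png'))
    print(nm,np.round(e[0]+e[1],1),np.round(f[0]+f[1],1),*[np.round(x,4) for x in tri('top',e[0],'scene',f[0])], onz('top',*e[0],.09).round(4))
R={'FL':((232,260.8),(387,228.1)),'FR':((308,256),(319.7,254.1)),'barL':((220,183.2),(430.2,260.6)),'barR':((302,177.2),(351.3,292.1))}
for k,(a,b) in R.items(): print(k,*[np.round(x,4) for x in tri('top',a,'scene',b)])
FL=onz('top',232,260.8,.004);FR=onz('top',308,256,.004);L=onz('top',220,183.2,.119);Rr=onz('top',302,177.2,.119)
FL2=onz('scene',387,228.1,.004);FR2=onz('scene',319.7,254.1,.004)
print(FL,FR,L,Rr,FL2,FR2)
print('others bench', [(k,onz('top',*p,z).round(3)) for k,p,z in [('pink',(391,318),.09),('turq',(460,328),.09),('turq2',(333,158),.09),('jar',(373,155),.105),('g1tip',(431,211),.01),('g1',(470,235),.02),('g2tip',(418,276),.01),('g2',(421,325),.02)]])
E
```

```text
A [426.1 191.4  25.9  26.3] [215.4 327.4  26.1  34.6] [ 0.6526 -0.2245  0.0915] 0.0065 [ 0.6534 -0.2216  0.09  ]
B [390.8 272.5  26.2  26.4] [234.3 245.3  21.   25.9] [ 0.4506 -0.1326  0.0901] 0.001 [ 0.4507 -0.1321  0.09  ]
C [480.5 280.7  26.3  26.8] [145.5 264.2  21.5  27.7] [ 0.4315 -0.3531  0.0911] 0.0013 [ 0.4315 -0.3528  0.09  ]
FL [0.4802 0.2819 0.0032] 0.005
FR [ 0.4938  0.0782 -0.0026] 0.004
barL [0.6689 0.2931 0.1212] 0.0073
barR [0.6835 0.0889 0.1188] 0.0016
[0.47938565 0.27931637 0.004     ] [0.4931099  0.07611086 0.004     ] [0.66793788 0.29004391 0.119     ] [0.68322055 0.0881415  0.119     ] [0.48113249 0.28414115 0.004     ] [0.49808424 0.07881304 0.004     ]
others bench [('pink', array([ 0.339, -0.132,  0.09 ])), ('turq', array([ 0.316, -0.301,  0.09 ])), ('turq2', array([0.738, 0.012, 0.09 ])), ('jar', array([ 0.742, -0.088,  0.105])), ('g1tip', array([ 0.614, -0.251,  0.01 ])), ('g1', array([ 0.55, -0.35,  0.02])), ('g2tip', array([ 0.441, -0.215,  0.01 ])), ('g2', array([ 0.315, -0.219,  0.02 ]))]
```

Tins in metres are A(0.653,-0.222), B(0.451,-0.132) and C(0.4315,-0.353), with tops measured at about 0.09. The rack origin is about (0.591,0.185) with yaw about 0.067. I'll go to B first.

```bash
cat > w.py <<'E'
from h import *
s=bot.observe(); print(s['clock'].__round__(2),s['position'].round(4),s['tool_rot'].round(3),s['force'].round(2),round(s['grip_width'],4),s['qpos'].round(2))
E
python3 -m jog '[{"delta_pos":[240,-300,0],"spin":0.415,"claw":0},{"delta_pos":[240,-300,0],"spin":0.415,"claw":0},{"delta_pos":[240,-300,0],"spin":0.415,"claw":0},{"delta_pos":[240,-300,0],"spin":0.415,"claw":0},{"delta_pos":[240,-300,0],"spin":0.415,"claw":0},{"delta_pos":[240,-300,0],"spin":0.415,"claw":0},{"delta_pos":[240,-300,0],"spin":0.415,"claw":0},{"delta_pos":[240,-300,0],"spin":0.415,"claw":0}]' 40; python3 w.py
```

```text
clock: 0.9
position: [0.4547, 0.2841, 0.2308]
tool_rot: [-3.14, 0.0, -3.077]
force: [-0.4, 0.6, 0.3]
grip_width: 0.0855
0.9 [0.4547 0.2841 0.2308] [-3.14   0.    -3.077] [-0.42  0.61  0.3 ] 0.0855 [-0.63  0.38 -0.05  1.83  0.03  0.93  0.94]
```

```bash
python3 -m jog '[{"delta_pos":[-4,-416,-80],"spin":0,"claw":0},{"delta_pos":[-4,-416,-80],"spin":0,"claw":0},{"delta_pos":[-4,-416,-80],"spin":0,"claw":0},{"delta_pos":[-4,-416,-80],"spin":0,"claw":0},{"delta_pos":[-4,-416,-80],"spin":0,"claw":0},{"delta_pos":[-4,-416,-80],"spin":0,"claw":0},{"delta_pos":[-4,-416,-80],"spin":0,"claw":0},{"delta_pos":[-4,-416,-80],"spin":0,"claw":0}]'; python3 -m jog '[{"delta_pos":[0,0,0],"spin":0,"claw":0},{"delta_pos":[0,0,0],"spin":0,"claw":0}]'
python3 - <<'E'
from w import *
a=cv2.resize(eyes.grab_frame('top')[170:370,290:490],(400,400));b=cv2.resize(eyes.grab_frame('scene')[150:350,140:340],(400,400))
cv2.imwrite('pics/b1.png',np.hstack([a,b]))
E
```

```text
clock: 1.7
position: [0.4504, -0.1075, 0.1554]
tool_rot: [-3.14, 0.0, -3.077]
force: [1.4, 0.1, 0.1]
grip_width: 0.0853
clock: 1.9
position: [0.4499, -0.1085, 0.155]
tool_rot: [-3.14, -0.001, -3.079]
force: [-0.5, -0.3, 0.5]
grip_width: 0.0851
1.9 [ 0.4499 -0.1085  0.155 ] [-3.140e+00 -1.000e-03 -3.079e+00] [-0.47 -0.28  0.48] 0.0851 [ 0.06  0.38  0.05  2.09 -0.03  0.67  1.77]
```

View pics/b1.png

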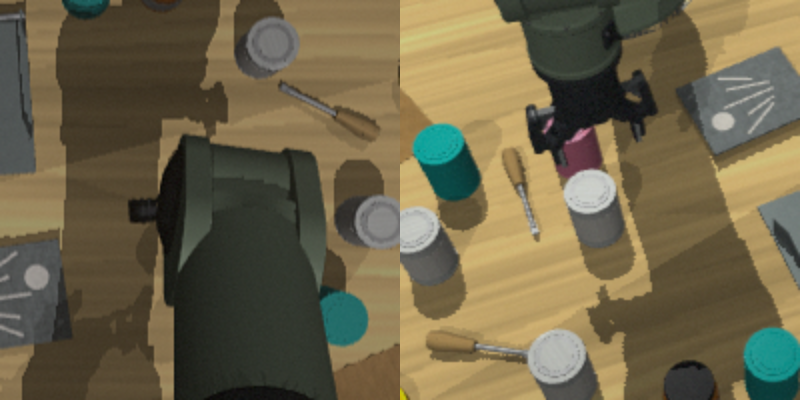

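The arm hides the tin from above, but the scene view shows the gripper just short of B in +y with the fingers clear of the pink tin. I'll correct y and descend.

```bash
python3 -m jog '[{"delta_pos":[1,-24,0],"spin":0,"claw":0},{"delta_pos":[1,-24,0],"spin":0,"claw":0},{"delta_pos":[1,-24,-35],"spin":0,"claw":0},{"delta_pos":[1,-24,-70],"spin":0,"claw":0},{"delta_pos":[1,-24,-110],"spin":0,"claw":0},{"delta_pos":[1,-24,-110],"spin":0,"claw":0},{"delta_pos":[1,-24,-110],"spin":0,"claw":0}]'; python3 -m jog '[{"delta_pos":[0,0,0],"spin":0,"claw":1},{"delta_pos":[0,0,0],"spin":0,"claw":1},{"delta_pos":[0,0,0],"spin":0,"claw":1},{"delta_pos":[0,0,0],"spin":0,"claw":1},{"delta_pos":[0,0,0],"spin":0,"claw":1},{"delta_pos":[0,0,0],"spin":0,"claw":1}]' 40
```

```text
clock: 2.7
position: [0.4516, -0.1296, 0.046]
tool_rot: [-3.141, -0.001, -3.074]
force: [-0.1, 0.7, 0.1]
grip_width: 0.0853
clock: 3.3
position: [0.4528, -0.1295, 0.0482]
tool_rot: [-3.14, 0.002, -3.074]
force: [-1.8, 1.7, 14.6]
grip_width: 0.0656
```

```bash
python3 -m jog '[{"delta_pos":[0,0,15],"spin":0,"claw":1},{"delta_pos":[0,0,45],"spin":0,"claw":1},{"delta_pos":[0,0,85],"spin":0,"claw":1},{"delta_pos":[0,0,85],"spin":0,"claw":1},{"delta_pos":[0,0,85],"spin":0,"claw":1},{"delta_pos":[0,0,85],"spin":0,"claw":1},{"delta_pos":[0,0,85],"spin":0,"claw":1}]'; for i in 1 2 3; do python3 -m jog '[{"delta_pos":[0,0,0],"spin":0,"claw":1}]'|grep -E 'force|width'; done; python3 w.py
```

```text
clock: 4.0
position: [0.4524, -0.1294, 0.1327]
tool_rot: [-3.14, 0.001, -3.074]
force: [0.8, 0.4, -2.8]
grip_width: 0.0651
force: [-0.4, -0.6, -1.8]
grip_width: 0.0647
force: [0.0, 0.2, -1.5]
grip_width: 0.0649
force: [-0.7, 0.2, -1.5]
grip_width: 0.0654
4.3 [ 0.4515 -0.1292  0.1312] [-3.141e+00 -2.000e-03 -3.074e+00] [-0.66  0.19 -1.52] 0.0654 [ 0.11  0.43  0.05  2.09 -0.04  0.62  1.83]
```

B reads about 1.8 N net (about 0.18 kg), so it's nearly empty and goes to the right lane.

```bash
python3 -m jog '[{"delta_pos":[76,260,0],"spin":0,"claw":1},{"delta_pos":[76,260,0],"spin":0,"claw":1},{"delta_pos":[76,260,0],"spin":0,"claw":1},{"delta_pos":[76,260,0],"spin":0,"claw":1},{"delta_pos":[76,260,0],"spin":0,"claw":1},{"delta_pos":[76,260,0],"spin":0,"claw":1},{"delta_pos":[76,260,0],"spin":0,"claw":1},{"delta_pos":[76,260,0],"spin":0,"claw":1}]'; python3 -m jog '[{"delta_pos":[0,0,-40],"spin":0,"claw":1},{"delta_pos":[0,0,-62],"spin":0,"claw":1},{"delta_pos":[0,0,-62],"spin":0,"claw":1},{"delta_pos":[0,0,-62],"spin":0,"claw":1}]';python3 - <<'E'
from w import *
a=cv2.resize(eyes.grab_frame('top')[140:280,200:340],(400,400));b=cv2.resize(eyes.grab_frame('scene')[190:330,290:430],(400,400))
cv2.imwrite('pics/b2.png',np.hstack([a,b]))
E
```

```text
clock: 5.1
position: [0.5272, 0.1306, 0.1308]
tool_rot: [-3.14, -0.002, -3.073]
force: [-0.7, -1.2, -2.2]
grip_width: 0.0651
clock: 5.5
position: [0.5272, 0.1295, 0.0693]
tool_rot: [-3.14, -0.003, -3.075]
force: [-0.2, 0.5, -1.6]
grip_width: 0.0649
5.5 [0.5272 0.1295 0.0693] [-3.140e+00 -3.000e-03 -3.075e+00] [-0.21  0.53 -1.58] 0.0649 [-0.38  0.63  0.04  1.94 -0.04  0.58  1.32]
```

View pics/b2.png

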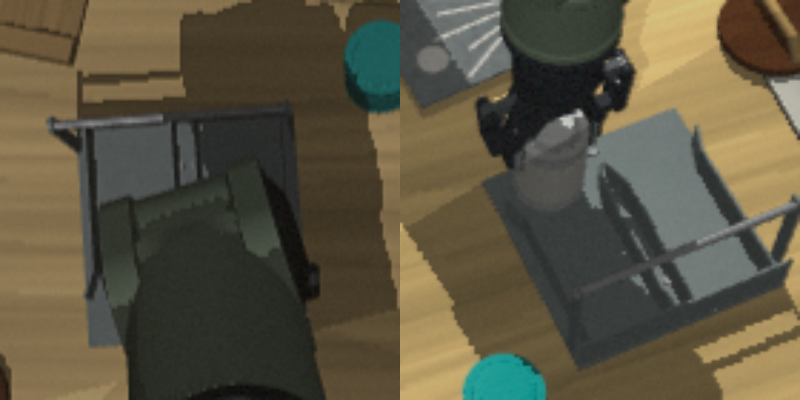

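The tin is over the right-lane apron, with its lower edge between the wing line and the front edge. I'll lower it and release.

```bash
python3 -m jog '[{"delta_pos":[0,1,-10],"spin":0,"claw":1},{"delta_pos":[0,1,-14],"spin":0,"claw":1},{"delta_pos":[0,1,-17],"spin":0,"claw":1},{"delta_pos":[0,1,-17],"spin":0,"claw":1}]'; python3 -m jog '[{"delta_pos":[0,0,0],"spin":0,"claw":0},{"delta_pos":[0,0,0],"spin":0,"claw":0},{"delta_pos":[0,0,0],"spin":0,"claw":0},{"delta_pos":[0,0,0],"spin":0,"claw":0},{"delta_pos":[0,0,0],"spin":0,"claw":0}]';  python3 -m jog '[{"delta_pos":[0,0,40],"spin":0,"claw":0},{"delta_pos":[0,0,85],"spin":0,"claw":0},{"delta_pos":[0,0,85],"spin":0,"claw":0},{"delta_pos":[0,0,85],"spin":0,"claw":0},{"delta_pos":[-60,-4,85],"spin":0,"claw":0.75},{"delta_pos":[-60,-4,85],"spin":0,"claw":0.75},{"delta_pos":[-60,-4,85],"spin":0,"claw":0.75},{"delta_pos":[-60,-4,85],"spin":0,"claw":0.75}]'; python3 w.py
```

```text
clock: 6.0
position: [0.5276, 0.1311, 0.0527]
tool_rot: [-3.141, -0.002, -3.074]
force: [0.2, 1.1, -1.8]
grip_width: 0.0651
clock: 6.5
position: [0.5277, 0.1311, 0.0528]
tool_rot: [-3.141, -0.001, -3.074]
force: [-0.2, -0.3, -0.5]
grip_width: 0.0854
clock: 7.3
position: [0.4681, 0.1272, 0.1375]
tool_rot: [-3.14, -0.001, -3.074]
force: [0.6, -0.1, 0.6]
grip_width: 0.0286
7.3 [0.4681 0.1272 0.1375] [-3.140e+00 -1.000e-03 -3.074e+00] [ 0.61 -0.13  0.58] 0.0286 [-0.42  0.44  0.05  2.05 -0.03  0.65  1.28]
```

Run:
```python
from m import *
im=eyes.grab_frame('scene'); g=tuple(np.round(proj('scene',[.5265,.1306,.094])).astype(int)); print(g)
e=lid('scene',g,im); print(e, onz('scene',*e[0],.094).round(4))
a=cv2.resize(eyes.grab_frame('top')[140:280,200:340],(400,400));b=cv2.resize(im[190:330,290:430],(400,400))
cv2.imwrite('pics/b3.png',np.hstack([a,b]))
```

```text
(np.int64(343), np.int64(239))
((np.float64(347.4275321960449), np.float64(244.37834548950195)), (32.41902542114258, 38.3630256652832)) [0.5456 0.1356 0.094 ]
```

View pics/b3.png

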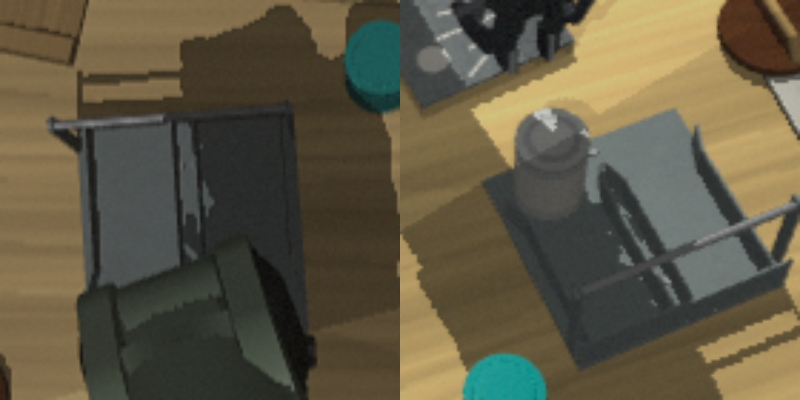

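The tin stands upright on the right apron, lid about (343,237), where predicted. I'll lower behind it and push.

```bash
python3 -m jog '[{"delta_pos":[0,0,-40],"spin":0,"claw":0.75},{"delta_pos":[0,0,-80],"spin":0,"claw":0.75},{"delta_pos":[0,0,-105],"spin":0,"claw":0.75},{"delta_pos":[0,0,-105],"spin":0,"claw":0.75}]'; python3 -m jog '[{"delta_pos":[20,1.3,0],"spin":0,"claw":0.75},{"delta_pos":[40,2.7,0],"spin":0,"claw":0.75},{"delta_pos":[60,4,0],"spin":0,"claw":0.75},{"delta_pos":[80,5.4,0],"spin":0,"claw":0.75},{"delta_pos":[100,6.7,0],"spin":0,"claw":0.75},{"delta_pos":[120,8,0],"spin":0,"claw":0.75},{"delta_pos":[130,8.7,0],"spin":0,"claw":0.75},{"delta_pos":[138,9.2,0],"spin":0,"claw":0.75}]'; python3 w.py
```

```text
clock: 7.8
position: [0.4672, 0.1266, 0.0296]
tool_rot: [-3.139, -0.006, -3.074]
force: [0.9, -0.4, 0.1]
grip_width: 0.0214
clock: 8.6
position: [0.6059, 0.1357, 0.0304]
tool_rot: [-3.139, -0.006, -3.075]
force: [-3.1, 0.6, 0.8]
grip_width: 0.0214
8.6 [0.6059 0.1357 0.0304] [-3.139 -0.006 -3.075] [-3.08  0.59  0.85] 0.0214 [-0.34  0.78  0.03  1.73 -0.03  0.64  1.35]
```

```bash
python3 -m jog '[{"delta_pos":[5,0.3,0],"spin":0,"claw":0.75},{"delta_pos":[9,0.6,0],"spin":0,"claw":0.75},{"delta_pos":[9,0.6,0],"spin":0,"claw":0.75}]'|grep -E 'pos|force';for i in 1 2 3; do python3 -m jog '[{"delta_pos":[2,0.1,0],"spin":0,"claw":0.75},{"delta_pos":[2,0.1,0],"spin":0,"claw":0.75}]'|grep -E 'pos|force'; done
```

```text
position: [0.6151, 0.1364, 0.0305]
force: [-0.4, 0.3, 0.2]
position: [0.617, 0.1365, 0.0306]
force: [-1.1, -0.4, 0.3]
position: [0.6189, 0.1366, 0.0306]
force: [-2.0, -0.2, 0.4]
position: [0.6194, 0.1366, 0.0303]
force: [-12.2, -1.6, 7.9]
```

Contact with the stop came at rack x ≈ 0.025, as predicted. I'll back off, then go to tin A.

```bash
python3 -m jog '[{"delta_pos":[-30,-2,0],"spin":0,"claw":0.75},{"delta_pos":[-60,-4,20],"spin":0,"claw":0.75},{"delta_pos":[-60,-4,70],"spin":0,"claw":0.5},{"delta_pos":[-60,-4,120],"spin":0,"claw":0},{"delta_pos":[-40,-50,120],"spin":0,"claw":0},{"delta_pos":[-20,-100,120],"spin":0,"claw":0},{"delta_pos":[0,-150,120],"spin":0,"claw":0},{"delta_pos":[20,-200,120],"spin":0,"claw":0}]'
python3 - <<'E'
from w import *
im=eyes.grab_frame('scene');b=cv2.resize(im[190:330,290:430],(400,400))
a=cv2.resize(eyes.grab_frame('top')[140:280,200:340],(400,400))
cv2.imwrite('pics/b4.png',np.hstack([a,b]))
E
```

```text
clock: 10.3
position: [0.6358, -0.0545, 0.1507]
tool_rot: [-3.139, -0.008, -3.074]
force: [1.0, 0.7, 0.5]
grip_width: 0.0855
10.3 [ 0.6358 -0.0545  0.1507] [-3.139 -0.008 -3.074] [1.03 0.73 0.47] 0.0855 [-0.05  0.64  0.05  1.63 -0.04  0.88  1.66]
```

View pics/b4.png

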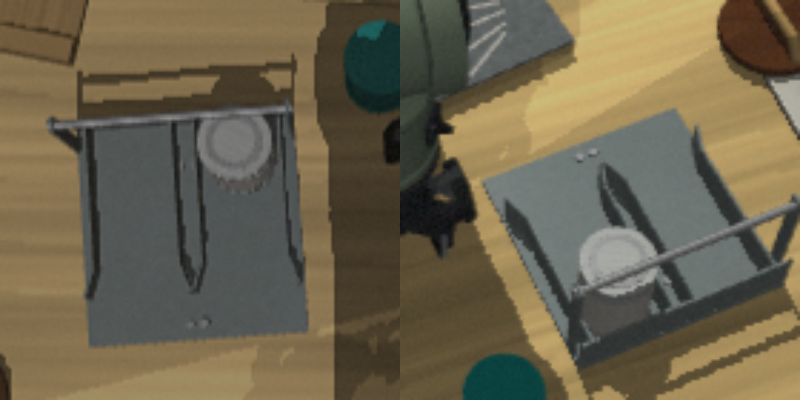

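Tin B is home under the bar, upright: top crop centre (237,145), scene crop (620,262). On to tin A.

```bash
python3 -m jog '[{"delta_pos":[17,-168,0],"spin":0,"claw":0},{"delta_pos":[17,-168,0],"spin":0,"claw":0},{"delta_pos":[17,-168,0],"spin":0,"claw":0},{"delta_pos":[17,-168,0],"spin":0,"claw":0},{"delta_pos":[17,-168,0],"spin":0,"claw":0},{"delta_pos":[17,-168,-20],"spin":0,"claw":0},{"delta_pos":[17,-168,-20],"spin":0,"claw":0}]'
python3 - <<'E'
from w import *
cv2.imwrite('pics/a1.png',cv2.resize(eyes.grab_frame('scene')[220:400,130:310],(500,500)))
E
```

```text
clock: 11.1
position: [0.6524, -0.2278, 0.1283]
tool_rot: [-3.136, -0.011, -3.082]
force: [-0.2, -0.3, -0.2]
grip_width: 0.0854
11.1 [ 0.6524 -0.2278  0.1283] [-3.136 -0.011 -3.082] [-0.21 -0.33 -0.16] 0.0854 [ 0.21  0.74  0.06  1.49 -0.04  0.92  1.91]
```

View pics/a1.png

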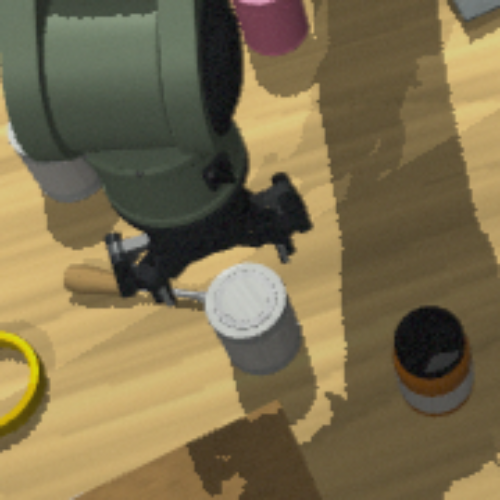

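The gripper is right by tin A (scene about (219,328)), with the gouge clear of the finger footprint. I'll correct +6 mm in y and descend.

```bash
python3 -m jog '[{"delta_pos":[1,6,0],"spin":0,"claw":0},{"delta_pos":[1,6,0],"spin":0,"claw":0},{"delta_pos":[1,6,-30],"spin":0,"claw":0},{"delta_pos":[1,6,-60],"spin":0,"claw":0},{"delta_pos":[1,6,-82],"spin":0,"claw":0},{"delta_pos":[1,6,-82],"spin":0,"claw":0}]'; python3 -m jog '[{"delta_pos":[0,0,0],"spin":0,"claw":1},{"delta_pos":[0,0,0],"spin":0,"claw":1},{"delta_pos":[0,0,0],"spin":0,"claw":1},{"delta_pos":[0,0,0],"spin":0,"claw":1},{"delta_pos":[0,0,0],"spin":0,"claw":1},{"delta_pos":[0,0,0],"spin":0,"claw":1}]' 60;  python3 -m jog '[{"delta_pos":[0,0,15],"spin":0,"claw":1},{"delta_pos":[0,0,45],"spin":0,"claw":1},{"delta_pos":[0,0,85],"spin":0,"claw":1},{"delta_pos":[0,0,85],"spin":0,"claw":1},{"delta_pos":[0,0,85],"spin":0,"claw":1},{"delta_pos":[0,0,85],"spin":0,"claw":1},{"delta_pos":[0,0,85],"spin":0,"claw":1}]'; for i in 1 2 3; do python3 -m jog '[{"delta_pos":[0,0,0],"spin":0,"claw":1}]'|grep -E 'force|width'; done; python3 w.py
```

```text
clock: 11.75
position: [0.6526, -0.221, 0.0453]
tool_rot: [-3.137, -0.013, -3.081]
force: [0.2, 0.8, -0.3]
grip_width: 0.0857
clock: 12.35
position: [0.6536, -0.2213, 0.0471]
tool_rot: [-3.136, -0.011, -3.081]
force: [-0.6, -0.8, 8.3]
grip_width: 0.0656
clock: 13.05
position: [0.6529, -0.2211, 0.1311]
tool_rot: [-3.137, -0.013, -3.081]
force: [-0.9, -0.5, -5.6]
grip_width: 0.0661
force: [-0.1, 0.4, -4.8]
grip_width: 0.0658
force: [0.6, 0.9, -4.6]
grip_width: 0.0657
force: [0.2, 0.3, -5.0]
grip_width: 0.0661
13.35 [ 0.652  -0.2208  0.129 ] [-3.138 -0.016 -3.081] [ 0.23  0.29 -4.97] 0.0661 [ 0.2   0.74  0.06  1.49 -0.04  0.93  1.9 ]
```

A reads about 5 N (about 0.5 kg), so it's full and goes to the left lane.

```bash
python3 -m jog '[{"delta_pos":[-30,30,20],"spin":0,"claw":1},{"delta_pos":[-65,60,20],"spin":0,"claw":1},{"delta_pos":[-100,90,20],"spin":0,"claw":1},{"delta_pos":[-131,130,20],"spin":0,"claw":1},{"delta_pos":[-131,180,20],"spin":0,"claw":1},{"delta_pos":[-131,230,20],"spin":0,"claw":1},{"delta_pos":[-131,280,20],"spin":0,"claw":1},{"delta_pos":[-131,330,20],"spin":0,"claw":1}]'; python3 -m jog '[{"delta_pos":[0,50,0],"spin":0,"claw":1},{"delta_pos":[0,100,0],"spin":0,"claw":1},{"delta_pos":[0,120,0],"spin":0,"claw":1},{"delta_pos":[0,120,0],"spin":0,"claw":1}]'; python3 w.py
```

```text
clock: 14.15
position: [0.5208, 0.1107, 0.1492]
tool_rot: [-3.138, -0.015, -3.081]
force: [2.0, 0.1, -5.3]
grip_width: 0.0659
clock: 14.55
position: [0.5201, 0.2351, 0.149]
tool_rot: [-3.14, -0.015, -3.076]
force: [-0.2, -0.0, -5.6]
grip_width: 0.0659
14.55 [0.5201 0.2351 0.149 ] [-3.14  -0.015 -3.076] [-0.24 -0.04 -5.64] 0.0659 [-0.54  0.54  0.02  1.81 -0.02  0.8   1.13]
```

```bash
python3 -m jog '[{"delta_pos":[1,-5,-30],"spin":0,"claw":1},{"delta_pos":[1,-5,-60],"spin":0,"claw":1},{"delta_pos":[1,-5,-85],"spin":0,"claw":1},{"delta_pos":[1,-5,-92],"spin":0,"claw":1},{"delta_pos":[1,-5,-97],"spin":0,"claw":1},{"delta_pos":[1,-5,-97],"spin":0,"claw":1}]'; python3 -m jog '[{"delta_pos":[0,0,-1],"spin":0,"claw":1},{"delta_pos":[0,0,-1],"spin":0,"claw":0},{"delta_pos":[0,0,-1],"spin":0,"claw":0},{"delta_pos":[0,0,-1],"spin":0,"claw":0},{"delta_pos":[0,0,-1],"spin":0,"claw":0},{"delta_pos":[0,0,-1],"spin":0,"claw":0}]';  python3 -m jog '[{"delta_pos":[0,0,40],"spin":0,"claw":0},{"delta_pos":[0,0,85],"spin":0,"claw":0},{"delta_pos":[0,0,85],"spin":0,"claw":0},{"delta_pos":[0,0,85],"spin":0,"claw":0},{"delta_pos":[-60,-4,85],"spin":0,"claw":0.75},{"delta_pos":[-60,-4,85],"spin":0,"claw":0.75},{"delta_pos":[-60,-4,85],"spin":0,"claw":0.75},{"delta_pos":[-60,-4,85],"spin":0,"claw":0.75}]'
python3 - <<'E'
from w import *
cv2.imwrite('pics/a2.png',cv2.resize(eyes.grab_frame('scene')[190:330,290:430],(400,400)))
E
```

```text
clock: 15.15
position: [0.5214, 0.2298, 0.0525]
tool_rot: [-3.14, -0.015, -3.077]
force: [0.1, 0.7, -4.2]
grip_width: 0.0658
clock: 15.75
position: [0.5215, 0.2299, 0.0516]
tool_rot: [-3.14, -0.014, -3.076]
force: [0.5, 0.7, 0.3]
grip_width: 0.0855
clock: 16.55
position: [0.4618, 0.226, 0.1362]
tool_rot: [-3.14, -0.015, -3.076]
force: [1.8, 0.3, 0.8]
grip_width: 0.0284
16.55 [0.4618 0.226  0.1362] [-3.14  -0.015 -3.076] [1.78 0.27 0.84] 0.0284 [-0.58  0.49  0.02  1.97 -0.02  0.7   1.09]
```

View pics/a2.png

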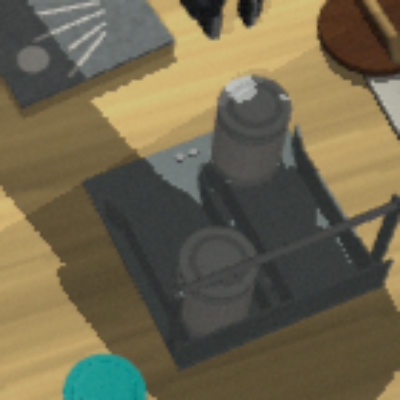

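Tin A stands on the left apron, upright (crop (253,130)). I'll push it home.

```bash
python3 -m jog '[{"delta_pos":[0,0,-40],"spin":0,"claw":0.75},{"delta_pos":[0,0,-80],"spin":0,"claw":0.75},{"delta_pos":[0,0,-105],"spin":0,"claw":0.75},{"delta_pos":[0,0,-105],"spin":0,"claw":0.75}]'; python3 -m jog '[{"delta_pos":[20,1.3,0],"spin":0,"claw":0.75},{"delta_pos":[40,2.7,0],"spin":0,"claw":0.75},{"delta_pos":[60,4,0],"spin":0,"claw":0.75},{"delta_pos":[80,5.4,0],"spin":0,"claw":0.75},{"delta_pos":[100,6.7,0],"spin":0,"claw":0.75},{"delta_pos":[120,8,0],"spin":0,"claw":0.75},{"delta_pos":[132,8.8,0],"spin":0,"claw":0.75},{"delta_pos":[140,9.4,0],"spin":0,"claw":0.75}]'; for i in 1 2 3 4; do python3 -m jog '[{"delta_pos":[3,0.2,0],"spin":0,"claw":0.75},{"delta_pos":[3,0.2,0],"spin":0,"claw":0.75}]'|grep -E 'pos|force'; done
```

```text
clock: 17.0
position: [0.4612, 0.2249, 0.0282]
tool_rot: [-3.137, -0.019, -3.077]
force: [0.4, -0.9, 0.5]
grip_width: 0.0214
clock: 17.8
position: [0.6024, 0.2341, 0.0292]
tool_rot: [-3.137, -0.018, -3.078]
force: [-2.1, 0.3, -1.5]
grip_width: 0.0214
position: [0.6058, 0.2343, 0.0298]
force: [-1.9, -0.6, 0.5]
position: [0.6088, 0.2346, 0.0301]
force: [-3.8, -0.4, 0.3]
position: [0.6112, 0.2348, 0.03]
force: [-7.1, -0.1, 2.0]
position: [0.6116, 0.235, 0.0297]
force: [-20.8, -2.0, 11.5]
```

The left tin met the stop at 0.611, as predicted. I'll back off and go to C.

```bash
python3 -m jog '[{"delta_pos":[-30,-2,0],"spin":0,"claw":0.75},{"delta_pos":[-60,-4,20],"spin":0,"claw":0.75},{"delta_pos":[-60,-4,70],"spin":0,"claw":0.5},{"delta_pos":[-70,-14,120],"spin":0,"claw":0},{"delta_pos":[-80,-60,125],"spin":0,"claw":0},{"delta_pos":[-95,-110,125],"spin":0,"claw":0},{"delta_pos":[-110,-158,125],"spin":0,"claw":0},{"delta_pos":[-125,-206,125],"spin":0,"claw":0}]'; python3 -m jog '[{"delta_pos":[-55,-382,0],"spin":0,"claw":0},{"delta_pos":[-55,-382,0],"spin":0,"claw":0},{"delta_pos":[-55,-382,0],"spin":0,"claw":0},{"delta_pos":[-55,-382,0],"spin":0,"claw":0},{"delta_pos":[-55,-382,0],"spin":0,"claw":0},{"delta_pos":[-55,-382,0],"spin":0,"claw":0},{"delta_pos":[-55,-382,0],"spin":0,"claw":0},{"delta_pos":[-55,-382,0],"spin":0,"claw":0}]'; python3 -m jog '[{"delta_pos":[0,0,0],"spin":0,"claw":0}]'; python3 w.py
```

```text
clock: 19.4
position: [0.4872, 0.03, 0.1553]
tool_rot: [-3.136, -0.023, -3.077]
force: [1.9, -1.1, -1.3]
grip_width: 0.0855
clock: 20.2
position: [0.4314, -0.3556, 0.1557]
tool_rot: [-3.135, -0.022, -3.079]
force: [0.5, 0.7, 0.1]
grip_width: 0.0852
clock: 20.3
position: [0.4297, -0.361, 0.156]
tool_rot: [-3.132, -0.022, -3.085]
force: [-0.2, 0.8, -0.3]
grip_width: 0.0855
20.3 [ 0.4297 -0.361   0.156 ] [-3.132 -0.022 -3.085] [-0.15  0.84 -0.26] 0.0855 [ 0.51  0.52  0.09  1.84 -0.04  0.8   2.25]
```

```bash
python3 -m jog '[{"delta_pos":[2.5,8,0],"spin":0,"claw":0},{"delta_pos":[2.5,8,0],"spin":0,"claw":0},{"delta_pos":[2.5,8,-35],"spin":0,"claw":0},{"delta_pos":[2.5,8,-75],"spin":0,"claw":0},{"delta_pos":[2.5,8,-110],"spin":0,"claw":0},{"delta_pos":[2.5,8,-110],"spin":0,"claw":0}]'; python3 -m jog '[{"delta_pos":[0,0,0],"spin":0,"claw":1},{"delta_pos":[0,0,0],"spin":0,"claw":1},{"delta_pos":[0,0,0],"spin":0,"claw":1},{"delta_pos":[0,0,0],"spin":0,"claw":1},{"delta_pos":[0,0,0],"spin":0,"claw":1},{"delta_pos":[0,0,0],"spin":0,"claw":1}]' 60;  python3 -m jog '[{"delta_pos":[0,0,15],"spin":0,"claw":1},{"delta_pos":[0,0,45],"spin":0,"claw":1},{"delta_pos":[0,0,90],"spin":0,"claw":1},{"delta_pos":[0,0,105],"spin":0,"claw":1},{"delta_pos":[0,0,105],"spin":0,"claw":1},{"delta_pos":[0,0,105],"spin":0,"claw":1},{"delta_pos":[0,0,105],"spin":0,"claw":1}]'; for i in 1 2 3; do python3 -m jog '[{"delta_pos":[0,0,0],"spin":0,"claw":1}]'|grep -E 'force|width'; done; python3 w.py
```

```text
clock: 20.9
position: [0.4312, -0.3501, 0.0427]
tool_rot: [-3.136, -0.026, -3.082]
force: [0.0, 0.1, 0.9]
grip_width: 0.0854
clock: 21.5
position: [0.432, -0.3501, 0.0443]
tool_rot: [-3.135, -0.024, -3.082]
force: [0.1, 2.4, 11.1]
grip_width: 0.0653
clock: 22.2
position: [0.4314, -0.3496, 0.1481]
tool_rot: [-3.136, -0.026, -3.082]
force: [-0.3, -0.3, -6.5]
grip_width: 0.0647
force: [-0.6, 0.7, -6.8]
grip_width: 0.0648
force: [1.0, -0.4, -5.8]
grip_width: 0.0652
force: [-0.0, -0.0, -6.6]
grip_width: 0.0646
22.5 [ 0.4303 -0.3488  0.1454] [-3.139 -0.03  -3.082] [-0.01 -0.01 -6.65] 0.0646 [ 0.5   0.53  0.09  1.86 -0.04  0.78  2.23]
```

C reads about 6.4 N (about 0.64 kg), so it's full and goes to the left lane as the second tin.

```bash
python3 -m jog '[{"delta_pos":[45,380,5],"spin":0,"claw":1},{"delta_pos":[45,380,5],"spin":0,"claw":1},{"delta_pos":[45,380,5],"spin":0,"claw":1},{"delta_pos":[45,380,5],"spin":0,"claw":1},{"delta_pos":[45,380,5],"spin":0,"claw":1},{"delta_pos":[45,380,5],"spin":0,"claw":1},{"delta_pos":[45,380,5],"spin":0,"claw":1},{"delta_pos":[45,380,5],"spin":0,"claw":1}]'; python3 -m jog '[{"delta_pos":[45,200,0],"spin":0,"claw":1},{"delta_pos":[45,200,0],"spin":0,"claw":1},{"delta_pos":[45,200,0],"spin":0,"claw":1},{"delta_pos":[45,200,0],"spin":0,"claw":1},{"delta_pos":[45,200,0],"spin":0,"claw":1},{"delta_pos":[45,200,0],"spin":0,"claw":1}]'; python3 w.py
```

```text
clock: 23.3
position: [0.4754, 0.0349, 0.1503]
tool_rot: [-3.14, -0.029, -3.079]
force: [1.2, 0.8, -5.6]
grip_width: 0.0647
clock: 23.9
position: [0.52, 0.2373, 0.1497]
tool_rot: [-3.14, -0.03, -3.076]
force: [-0.4, -1.1, -5.1]
grip_width: 0.0646
23.9 [0.52   0.2373 0.1497] [-3.14  -0.03  -3.076] [-0.42 -1.12 -5.08] 0.0646 [-0.54  0.55  0.02  1.8  -0.03  0.82  1.13]
```

```bash
python3 -m jog '[{"delta_pos":[0,-7,-30],"spin":0,"claw":1},{"delta_pos":[0,-7,-60],"spin":0,"claw":1},{"delta_pos":[0,-7,-88],"spin":0,"claw":1},{"delta_pos":[0,-7,-95],"spin":0,"claw":1},{"delta_pos":[0,-7,-100],"spin":0,"claw":1},{"delta_pos":[0,-7,-101],"spin":0,"claw":1}]'; python3 -m jog '[{"delta_pos":[0,0,-1],"spin":0,"claw":1},{"delta_pos":[0,0,-1],"spin":0,"claw":0},{"delta_pos":[0,0,-1],"spin":0,"claw":0},{"delta_pos":[0,0,-1],"spin":0,"claw":0},{"delta_pos":[0,0,-1],"spin":0,"claw":0},{"delta_pos":[0,0,-1],"spin":0,"claw":0}]';  python3 -m jog '[{"delta_pos":[0,0,40],"spin":0,"claw":0},{"delta_pos":[0,0,85],"spin":0,"claw":0},{"delta_pos":[0,0,88],"spin":0,"claw":0},{"delta_pos":[0,0,88],"spin":0,"claw":0},{"delta_pos":[-60,-4,88],"spin":0,"claw":0.75},{"delta_pos":[-60,-4,88],"spin":0,"claw":0.75},{"delta_pos":[-60,-4,88],"spin":0,"claw":0.75},{"delta_pos":[-60,-4,88],"spin":0,"claw":0.75}]'
python3 - <<'E'
from w import *
cv2.imwrite('pics/c2.png',cv2.resize(eyes.grab_frame('scene')[190:330,290:430],(400,400)))
E
```

```text
clock: 24.5
position: [0.5204, 0.23, 0.0492]
tool_rot: [-3.14, -0.03, -3.076]
force: [0.2, -0.2, -5.7]
grip_width: 0.0648
clock: 25.1
position: [0.5205, 0.2301, 0.0484]
tool_rot: [-3.141, -0.029, -3.076]
force: [-0.6, 0.2, -0.4]
grip_width: 0.0855
clock: 25.9
position: [0.4608, 0.2261, 0.1359]
tool_rot: [-3.14, -0.029, -3.076]
force: [0.1, -0.7, 0.2]
grip_width: 0.0283
25.9 [0.4608 0.2261 0.1359] [-3.14  -0.029 -3.076] [ 0.11 -0.71  0.25] 0.0283 [-0.57  0.49  0.01  1.96 -0.03  0.72  1.09]
```

View pics/c2.png

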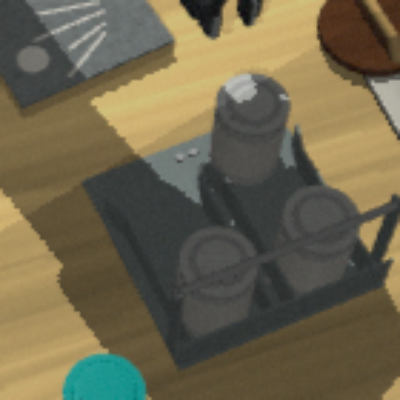

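Tin C stands upright on the left apron behind tin A, which is home. I'll push until it meets A, expected at TCP x ≈ 0.545.

```bash
python3 -m jog '[{"delta_pos":[0,0,-40],"spin":0,"claw":0.75},{"delta_pos":[0,0,-80],"spin":0,"claw":0.75},{"delta_pos":[0,0,-105],"spin":0,"claw":0.75},{"delta_pos":[0,0,-105],"spin":0,"claw":0.75}]'; python3 -m jog '[{"delta_pos":[20,1.3,0],"spin":0,"claw":0.75},{"delta_pos":[40,2.7,0],"spin":0,"claw":0.75},{"delta_pos":[55,3.7,0],"spin":0,"claw":0.75},{"delta_pos":[68,4.5,0],"spin":0,"claw":0.75},{"delta_pos":[76,5,0],"spin":0,"claw":0.75},{"delta_pos":[76,5,0],"spin":0,"claw":0.75}]'; for i in 1 2 3 4; do python3 -m jog '[{"delta_pos":[3,0.2,0],"spin":0,"claw":0.75},{"delta_pos":[3,0.2,0],"spin":0,"claw":0.75}]'|grep -E 'pos|force'; done
```

```text
clock: 26.35
position: [0.4601, 0.2251, 0.0279]
tool_rot: [-3.138, -0.034, -3.077]
force: [0.1, -0.3, -0.2]
grip_width: 0.0215
clock: 26.95
position: [0.537, 0.2299, 0.0285]
tool_rot: [-3.138, -0.033, -3.077]
force: [-2.4, -3.0, 0.3]
grip_width: 0.0215
position: [0.5391, 0.2299, 0.0288]
force: [-6.9, -1.4, 1.2]
position: [0.5393, 0.2297, 0.0287]
force: [-16.0, -2.4, 5.3]
position: [0.539, 0.2297, 0.0285]
force: [-18.7, -2.1, 3.8]
position: [0.5386, 0.2297, 0.0283]
force: [-20.9, -2.3, 7.2]
```

It stopped 6 mm short of the expected spot, so I'll back off and look before deciding.

```bash
python3 -m jog '[{"delta_pos":[-30,-2,0],"spin":0,"claw":0.75},{"delta_pos":[-60,-4,20],"spin":0,"claw":0.75},{"delta_pos":[-60,-4,70],"spin":0,"claw":0.75},{"delta_pos":[-60,-54,120],"spin":0,"claw":0.75},{"delta_pos":[-60,-104,125],"spin":0,"claw":0.75},{"delta_pos":[-60,-154,125],"spin":0,"claw":0.75},{"delta_pos":[-60,-204,125],"spin":0,"claw":0.75},{"delta_pos":[-60,-254,125],"spin":0,"claw":0.75}]'
python3 - <<'E'
from m import *
t=eyes.grab_frame('top');s=eyes.grab_frame('scene');cv2.imwrite('pics/t3.png',t);cv2.imwrite('pics/s3.png',s)
c,sn=np.cos(.067),np.sin(.067)
for k,(x,y) in {'Rhome':(.067,-.05),'Lhome':(.067,.05),'L2':(.001,.05)}.items():
    W=np.array([.591+x*c-y*sn,.185+x*sn+y*c,.094])
    for n,im in(('top',t),('scene',s)):
        g=tuple(int(round(v)) for v in proj(n,W)); e=lid(n,g,im); P=onz(n,*e[0],.094)
        d=P-[.591,.185,0]; print(k,n,g,np.round(e[0]+e[1],1),'rack',np.round([d[0]*c+d[1]*sn,-d[0]*sn+d[1]*c],4))
a=cv2.resize(t[150:270,210:330],(400,400),interpolation=2);b=cv2.resize(s[210:310,310:410+0],(400,400),interpolation=2)
cv2.imwrite('pics/c3.png',np.hstack([a,b]))
E
```

```text
clock: 28.55
position: [0.4785, -0.0091, 0.1542]
tool_rot: [-3.134, -0.049, -3.074]
force: [1.1, -0.9, 0.6]
grip_width: 0.0212
Rhome top (282, 188) [289.7 189.1  26.1  68.6] rack [ 0.0624 -0.0693]
Rhome scene (367, 283) [367.8 281.6  24.1  34.2] rack [ 0.066  -0.0465]
Lhome top (242, 190) [249.3 195.2  33.   68.1] rack [0.0535 0.0327]
Lhome scene (404, 268) [390.3 262.3  34.   68.9] rack [0.04   0.0278]
L2 top (244, 216) [242.  206.8  30.7  50.5] rack [0.0254 0.0525]
L2 scene (391, 247) [395.1 253.9  27.3  44.9] rack [0.0235 0.0498]
```

View pics/c3.png

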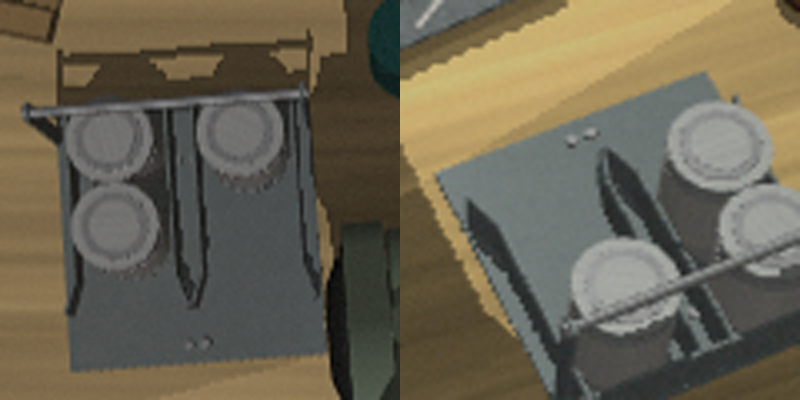

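In the view, A and C look touching, top crop (108,139) and (115,225), with B at (239,137). I'll fit the circles numerically to check how far home each one is relative to the bar.

Run:
```python
from m import *
c,sn=np.cos(.067),np.sin(.067)
def rk(P): d=P-np.array([.591,.185,0]); return np.round([1e3*(d[0]*c+d[1]*sn),1e3*(-d[0]*sn+d[1]*c)],1)
t=cv2.imread('pics/t3.png');k=6
g=cv2.GaussianBlur(cv2.resize(cv2.cvtColor(t[150:270,210:330],cv2.COLOR_BGR2GRAY),None,fx=k,fy=k,interpolation=cv2.INTER_CUBIC),(0,0),3)
h=cv2.HoughCircles(g,cv2.HOUGH_GRADIENT_ALT,1.5,80,param1=100,param2=.5,minRadius=60,maxRadius=95)
h=h if h is not None else cv2.HoughCircles(g,cv2.HOUGH_GRADIENT,1.5,80,param1=100,param2=30,minRadius=68,maxRadius=90)
for x,y,r in h[0]:
    u,v=210+(x+.5)/k-.5,150+(y+.5)/k-.5; print(round(u,1),round(v,1),'r',round(r/k,2),'rack mm',rk(onz('top',u,v,.094)))
# rack features, crop scale 3.333 (view) 
f=lambda x,y:(210+x/3.333-.35,150+y/3.333-.35)
for n,p,z in[('FL',(72,370),.004),('FR',(325,352),.004),('barL',(30,112),.115),('barR',(303,95),.115),('noseDiv',(193,305),.038)]: print(n,rk(onz('top',*f(*p),z)))
```

```text
243.3 216.8 r 13.28 rack mm [ 0.  50.5]
FL [-104.6  103.6]
FR [-102.9 -100. ]
barL [ 84.7 103.8]
barR [ 84.2 -99. ]
noseDiv [-60.8  -0.3]
```

Run:
```python
from m import *
c,sn=np.cos(.067),np.sin(.067)
def rk(P): d=P-np.array([.591,.185,0]); return np.round([1e3*(d[0]*c+d[1]*sn),1e3*(-d[0]*sn+d[1]*c)],1)
for n,z0 in(('top',(210,150)),('scene',(310,210))):
    t=cv2.imread(f'pics/{n[0]}3.png');k=6
    g=cv2.GaussianBlur(cv2.resize(cv2.cvtColor(t[z0[1]:z0[1]+120,z0[0]:z0[0]+120],cv2.COLOR_BGR2GRAY),None,fx=k,fy=k,interpolation=cv2.INTER_CUBIC),(0,0),3)
    h=cv2.HoughCircles(g,cv2.HOUGH_GRADIENT,2,90,param1=60,param2=25,minRadius=74,maxRadius=86)
    for x,y,r in h[0][:7]:
        u,v=z0[0]+(x+.5)/k-.5,z0[1]+(y+.5)/k-.5; print(n,round(u,1),round(v,1),'r',round(r/k,2),'rack mm',rk(onz(n,u,v,.094)))
```

```text
top 281.4 188.8 r 13.0 rack mm [ 64.6 -48.7]
top 243.8 217.1 r 13.4 rack mm [-0.7 49.5]
top 241.4 190.8 r 13.77 rack mm [66.1 52. ]
top 220.1 204.8 r 13.03 rack mm [ 34.2 107.3]
top 294.4 258.8 r 14.13 rack mm [-112.5  -70.9]
scene 390.4 243.4 r 14.13 rack mm [-8.4 53.7]
scene 403.4 265.4 r 13.4 rack mm [60.4 52.8]
scene 384.4 263.8 r 12.67 rack mm [37.9 12.6]
scene 367.1 282.8 r 13.4 rack mm [ 67.9 -49.5]
scene 371.8 298.8 r 12.67 rack mm [110.  -58.3]
scene 390.1 309.4 r 13.4 rack mm [150.9 -31.8]
scene 410.4 231.1 r 12.63 rack mm [-21.2 117.9]
```

Run:
```python
from m import *
c,sn=np.cos(.067),np.sin(.067); out=[]
for n,(x0,y0) in(('top',(222,165)),('scene',(345,220))):
    im=cv2.imread(f'pics/{n[0]}3.png')[y0:y0+80,x0:x0+80]; im=cv2.resize(im,(400,400),interpolation=cv2.INTER_CUBIC); raw=im.copy()
    for x,y in((.067,-.05),(.067,.05),(.001,.05)):
        q=[]
        for a in np.linspace(0,2*np.pi,60):
            X,Y=x+.033*np.cos(a),y+.033*np.sin(a); u,v=proj(n,[.591+X*c-Y*sn,.185+X*sn+Y*c,.094]); q.append([(u-x0+.5)*5,(v-y0+.5)*5])
        cv2.polylines(im,[np.int32(q)],True,(0,0,255),1)
    out.append(im)
cv2.imwrite('pics/chk.png',np.hstack(out))
```

```text
(no output)
```

View pics/chk.png

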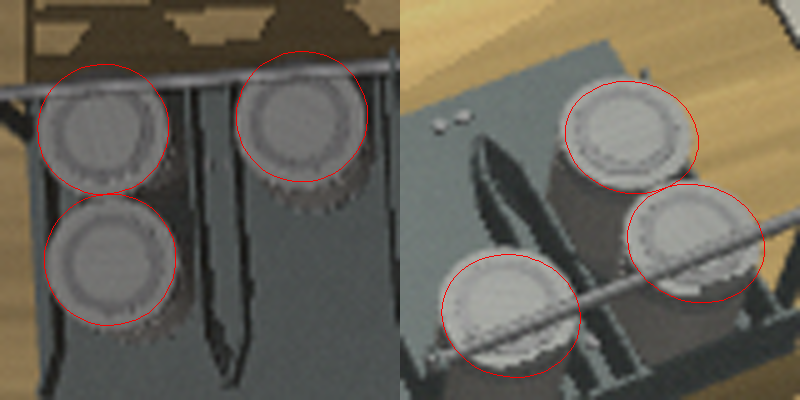

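The overlay of the nominal home circles matches all three lids in both views: A and C touch, and B sits level with A. The gripper is clear, so I'm handing in.

```bash
python3 -c "
from workcell import bot
print(bot.observe()['clock']); print(bot.job_done())"
```

```text
28.65
the job is handed in; nothing more can be done
None
```

All three tins are stored upright in the rack, and the job was handed in at 28.7 s of the 72 s allowed.

| Tin | Net weight | Verdict | Where it is now |
|---|---|---|---|
| B | about 1.8 N | nearly empty | right lane, home |
| A | about 5 N | full | left lane, home |
| C | about 6.4 N | full | left lane, against A |

- **Push checks:** B and A met the back stop at the expected positions, with 12 N and 21 N of resistance. C stopped firmly against A at about 20 N.
- **Camera checks:** in the top view, A and C are about 66.5 mm apart on a 66 mm diameter, with C at rack x ≈ 0 mm where +1 mm is nominal. The nominal outlines lay on all three lids in the top view. In the scene view all three were off by the same small amount.
- **What disagreed:** C's push ended about 6 mm short of my prediction. I think the tool's slowly growing tilt (about 2°) explains only part of it. My rough circle fit in the scene view put A and C 7–9 mm short of nominal. It fits circles to lids seen as ellipses, so I went by the top view and the outlines.
- **Other bench items:** I never intentionally touched anything else and kept clear of the gouges, but I did not measure those items again at the end.

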